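# Seat the fixture plate on its locating pins

### The job

On the granite inspection table, push the loose fixture plate along its loading ledge with the fingertips, nudging it straight, until its two holes drop over the two locating pins and it sits flat on the lower deck of the fixture base. Only push it: do not lift it or tip it up on edge. Leave the V-block, dial gauge stand, bottle and plug gauge standing where they are.

Things in the scene. Friction and masses are not known exactly. Their poses are not given: they have to be found in the camera images.
- fixture: Grey-painted steel fixture base, fixed, 150 mm wide (x), 270 mm long (y), no side walls. Origin at table level under the seat's centre, z up. Flat lower deck 20 mm above the table, from y = -58.5 to +76.5 mm, with two upright pins at x = -32 and +32, y = -3 mm. The plate is pushed along +y on to it; seated, its origin is 20 mm above this origin and its axes parallel to these.
- ledge_edge (a point): Middle of the step where the loading ledge ends (y = -58.5 mm in the fixture's frame), at ledge height. The flat ledge, 29 mm above the table and 150 mm wide, runs from here 135 mm towards the fixture's -y; the deck, 9 mm lower, lies on the +y side.
- plate: Loose fixture plate 100 (x) by 110 (y) by 18 mm, 0.5 to 0.95 kg, aluminium with a flush dark steel strip, 20 mm wide, along its trailing -y edge. Origin at the underside's centre, z up; centre of mass 11 mm behind it (-y). Starts flat on the ledge, 80 to 120 mm short of the seat in the fixture's y, up to 20 mm off sideways and 0.22 rad askew. Slides at a few N.
- trailing_edge (a point): Middle of the plate's -y edge, at its underside (y = -55 mm in the plate's frame). It leaves the ledge 3.5 mm before the holes centre over the pins; till then the plate rides on ledge and pin tips. It then drops 9 mm if the holes are within about 3 mm of the pins. Seated, the plate's top is 38 mm above the table, 9 mm above the ledge.
- pin_left (a point): Centre of the tip of the locating pin on the fixture's -x side, 28 mm above the table. The dark pin is 12 mm across and 8 mm tall; its upper 4.5 mm tapers to 6 mm across at the tip.
- pin_right (a point): The same for the equal pin on the fixture's +x side.
- hole_left (a point): Centre, at the plate's underside, of the hole that goes over pin_left (x = -32, y = -3 mm in the plate's frame).
- hole_right (a point): Centre, at the plate's underside, of the hole that goes over pin_right (x = +32, y = -3 mm in the plate's frame).
- vblock: Bystander: loose steel V-block 50 x 60 mm, 40 mm tall, beyond the deck end of the fixture. Origin under its centre.
- dial_stand: Bystander: dial gauge on a stand, foot 60 x 75 mm, 195 mm tall; the dial reaches 90 mm from the origin towards its -y. Origin under the foot's centre.
- cleaner: Bystander: white plastic bottle, 48 mm across, 130 mm tall. Origin under its centre.
- plug_gauge: Bystander: steel plug gauge standing upright, 28 mm across, 75 mm tall. Origin under its centre.
Things that resemble listed ones, but are neither listed nor needed, are in the scene too. There is more than one size of the plate; the one meant has the size given above.

How it is judged (in metres and radians):
At the end, for the whole second after the job is handed in: The plate lies flat on the lower deck (underside within 2.5 mm of it, tilt under 0.04 rad) with each hole within 3 mm of its pin, at rest (horizontal distance between hole_left and pin_left below 0.003 m and horizontal distance between hole_right and pin_right below 0.003 m and z of plate in the frame of fixture below 0.0225 m and angle between plate's own z axis and vertical below 0.04 rad and linear speed of plate below 0.01 m/s and angular speed of plate below 0.1 rad/s); the robot touches nothing.
It fails at once if the plate is lifted clear of the ledge (height (world z) of plate above 0.037 m).
It fails at once if the plate is tipped up steeply (angle between plate's own z axis and vertical above 0.4 rad).
It fails at once if the V-block, dial gauge stand, bottle or plug gauge is pushed away or knocked over (distance of any of vblock, dial_stand, cleaner, plug_gauge from where it was at the start of the episode above 0.025 m or angle between any of vblock, dial_stand, cleaner, plug_gauge's own z axis and vertical above 0.35 rad).
It also fails if it takes over 67 s, if anything falls off the work surface, if the arm or the gripper's body presses on something with over 40 N, if the wrist force passes 120 N, or if a joint passes its speed limit or range.

### The arm

A 6-joint arm with a two-finger parallel gripper is mounted at the origin on the work surface. World frame = base frame: x ahead of the robot, y to its left, z up, the work surface at z = 0. Lengths are in mm, angles in rad, forces in N, time in s.
With the tool pointing down it reaches from about 350 to 775 mm from the base axis. Payload 7.3 kg.
Tool frame: the origin (TCP) lies midway between the tips of the shut fingers; the grasp point (between the pads) lies 19 mm behind it; x points along the fingers, y is the direction in which the jaws open and shut, and the axes are right-handed (so a half turn about x gives the same grasp; the last joint's range is limited). The gripper opens to 92 mm and grips with 3 to 60 N. Pads are 19 mm wide; open, the fingers measure 130 mm over their backs; the gripper's body (75 mm by 190 mm) begins 47 mm behind the grasp point.
Start: joints at [1.189, 0.342, 1.524, -0, 1.275, -0.146], TCP at [122.635, 510.495, 226.741] pointing down, gripper open.
Joint ranges: [-2.53, 2.53], [-0.77, 2.02], [0.04, 2.7], [-1, 4.14], [0.28, 2.66], [-3.11, 3.11]. Speed limits (rad/s): [2.57, 2.57, 3.14, 3.14, 3.14, 3.14].

### API

Orientations are given as [roll, pitch, yaw] about the fixed x, y, z axes, in that order (R = Rz(yaw) Ry(pitch) Rx(roll)).
In Python, from plant import get_obs, capture, close_job gives the robot as it stands. The module is installed in compiled form; this text tells all that it offers.
- The arm moves only by the tool send_rows, never from a script. Its argument "moves" is a list of rows, each a list of 4 numbers: the shift along the tool's x, y, z in mm, then the turn about the tool's x in degrees. In form: [[tx, ty, tz, yaw], ...]. A call has 1 to 8 rows; each row shifts and turns the commanded pose from where the row before left it, along the tool's axes as they then stand; what a row does not reach is not made up. A row lasts 1/8 s, in which the tool goes at most 62.5 mm and 10.7 degrees, less where a joint would pass 70% of its speed; a pose out of reach is approached as far as the arm can. A call with a gripper value outside its range is refused whole. "hand" is the opening, from 0 (shut) to 1 (fully open), set as the call begins (left out, the last holds). The fingers move at their own pace and stop on an object; the grip force is fixed at half the most. Time passes only in rows, so rows that do not move let the fingers close. It gives the time, the measured TCP pose, the force and the opening at its end, in the units of the state.
- get_obs(): the state, without advancing time (a new reading comes with each control period).
- capture(name): name is "side" or "top"; returns a dict with "image" (480x640x3 uint8, red, green, blue), "K" (3x3 intrinsics, pixels), "position" and "attitude" of the camera in the world. Camera axes: x right, y down, z forward; pixel columns grow to the right and rows downward; lengths in mm; the calibration is good to about 2 mm. A picture is of the moment at which its call begins. There is no depth.
- close_job(): hands the job in, once; it reports no verdict.
The state is a dict: "time": time; "joint_positions": joint angles; "dq": joint speeds; "tau": joint torques, N m; "tool_pos": TCP position; "tcp_rot": TCP orientation; "contact_force": force on the tool from outside, world axes, zero at the start; "moment": the same for the moment, N m; "grip_width": finger opening in mm.
Only numpy, scipy, OpenCV 4.12 (cv2) and the standard library are available. Lean on these libraries where they do the work, as an engineer would, in place of code of your own. Each camera call takes 0.05 s, during which the arm holds its last target. There are 200 camera calls.

## Working session

There is one attempt and no reset: what is moved stays moved. The work goes in short steps, Python scripts to look and compute and a tool call to move; the robot and the scene stay as the last step left them, time stands still between calls to the robot, and variables do not carry over. Pictures are saved under pics/ and viewed, about 8 in all and at most 12, crops included, and the job is handed in when it is done.

Besides the shell and the picture viewer there is one more tool, called after "Request:" as a command line: name --pt "numbers of a row" for each row, then --argument value for the rest. send_rows: Moves the arm, as the interface text tells. Its arguments: {"type":"object","properties":{"moves":{"type":"array","items":{"type":"array","items":{"type":"number"}}},"hand":{"type":"number"}},"required":["moves"]}

```bash
mkdir -p pics; cat > h.py <<'E'
import numpy as np, cv2
from plant import get_obs, capture, close_job
from scipy.spatial.transform import Rotation as R
def cam(n):
    c=capture(n); a=np.array(c["attitude"],float)
    c["R"]=a if a.shape==(3,3) else R.from_euler('xyz',a).as_matrix() if a.size==3 else R.from_quat(a).as_matrix()
    c["p"]=np.array(c["position"],float); c["K"]=np.array(c["K"]); return c
def save(c,name): cv2.imwrite("pics/"+name,c["image"][:,:,::-1])
def p2w(c,uv,z):
    d=c["R"]@np.linalg.solve(c["K"],np.array([uv[0],uv[1],1.])); return c["p"]+d*(z-c["p"][2])/d[2]
def w2p(c,P):
    q=c["K"]@(c["R"].T@(np.array(P,float)-c["p"])); return q[:2]/q[2]
E
python3 - <<'E'
from h import *
for n in("top","side"):
    c=cam(n); save(c,n+"0.png"); print(n,c["K"].tolist(),c["position"],c["attitude"])
print(get_obs())
E
```

```text
top [[562.4145139086013, 0.0, 319.18724513882194], [0.0, 562.4145139086013, 243.5700470174489], [0.0, 0.0, 1.0]] [ 281.17235147   -5.56986576 1161.33973026] [-2.91307161  0.00356114 -1.4846766 ]
side [[434.35933974542627, 0.0, 321.75378861970825], [0.0, 434.35933974542627, 234.33769463984845], [0.0, 0.0, 1.0]] [ 114.39316582 -409.96896786  674.47707001] [-2.38285037 -0.01225318 -0.73494673]
{'time': 0.1, 'joint_positions': array([ 1.18895637e+00,  3.42644992e-01,  1.52492587e+00,  6.96939900e-06,
        1.27540904e+00, -1.46004611e-01]), 'dq': array([-0.00195396, -0.00273315, -0.00323441, -0.00093572,  0.0008247 ,
        0.00019737]), 'tau': array([-1.91292980e-05, -4.32001770e+01, -2.44697052e+01,  7.17441109e-02,
        5.25542046e-02, -8.88277100e-05]), 'tool_pos': array([122.50902638, 510.12764342, 226.11711851]), 'tcp_rot': array([-1.7216052 ,  1.56940907, -1.95744258]), 'contact_force': array([ 0.76767464, -0.08946101,  0.03269462]), 'moment': array([-0.02400943,  0.02307876,  0.06072751]), 'grip_width': 92.07616437412466}
```

View pics/top0.png

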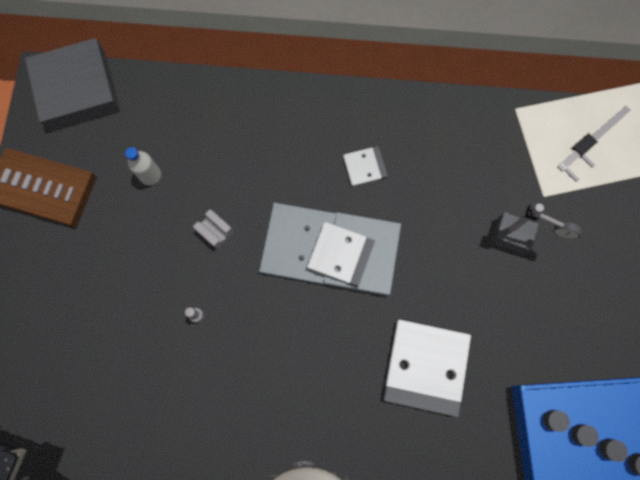

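View pics/side0.png

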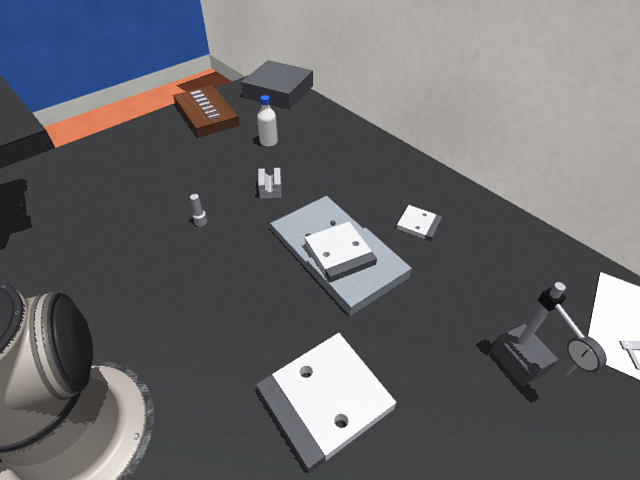

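Three plates are in view. In the top picture they are at (340,253) on the ledge, (365,166) small on the table, and (428,365) large on the table. The one on the ledge fits, since the text says it starts there. I'll confirm its size in one enlarged crop. The fixture's corners are near (274,205), (400,222), (388,294) and (261,272), and the pins near (307,229) and (302,258).

```bash
python3 - <<'E'
from h import *
a=cv2.imread("pics/top0.png")[195:305,250:410]; b=cv2.imread("pics/side0.png")[190:315,262:418]
A=cv2.resize(a,None,fx=5,fy=5,interpolation=cv2.INTER_CUBIC)
cv2.imwrite("pics/crop1.png",A)
c=cam("top")
for n,uv,z in [("f1",(274,205),29),("f2",(400,222),29),("f3",(388,294),29),("f4",(261,272),29)]: print(n,p2w(c,uv,z).round(1))
E
```

```text
f1 [618.  122.9  29. ]
f2 [ 603.6 -142.8   29. ]
f3 [ 450.7 -126.7   29. ]
f4 [473.6 134.5  29. ]
```

View pics/crop1.png

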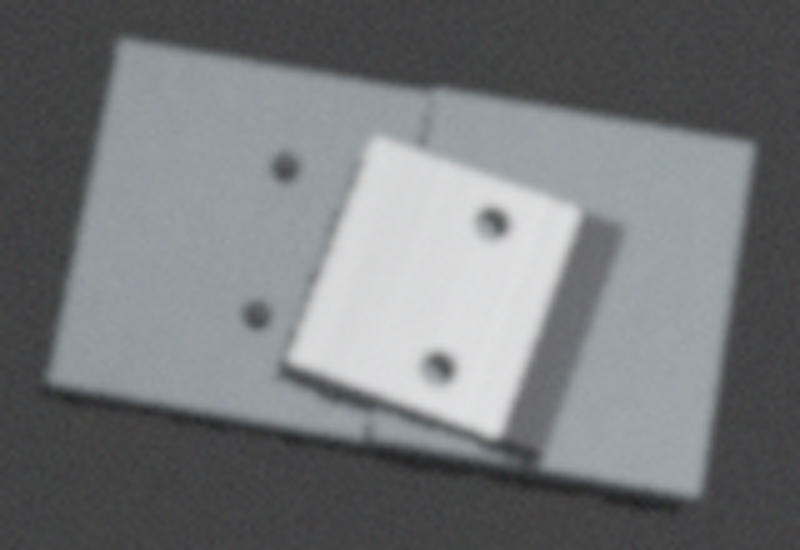

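The crop confirms it: the ledge plate is askew on the ledge with the dark strip trailing on the right. Its holes are at crop pixels (492,222) and (437,366), and the pins at (285,165) and (257,313). Next I'll fit both poses.

```bash
cat >> h.py <<'E'
from scipy.optimize import least_squares
def fit(c,model,uvs,guess):
    "model: Nx3 body points at true world z; fit x,y,yaw (flat)"
    model=np.array(model,float);uvs=np.array(uvs,float)
    def P(s): 
        q=model.copy(); cs,sn=np.cos(s[2]),np.sin(s[2])
        q[:,0]=s[0]+cs*model[:,0]-sn*model[:,1]; q[:,1]=s[1]+sn*model[:,0]+cs*model[:,1]; return q
    f=lambda s:np.concatenate([w2p(c,p)-u for p,u in zip(P(s),uvs)])
    r=least_squares(f,guess,x_scale=[1,1,.01]); return r.x,r.fun.reshape(-1,2)
def rel(fx,pl):
    d=np.array(pl[:2])-fx[:2]; cs,sn=np.cos(fx[2]),np.sin(fx[2])
    return np.array([cs*d[0]+sn*d[1],-sn*d[0]+cs*d[1],pl[2]-fx[2]])
FIXM=[(75,76.5,20),(-75,76.5,20),(75,-193.5,29),(-75,-193.5,29),(32,-3,28),(-32,-3,28)]
def PLM(b): return [(50,55,b+18),(50,-55,b+18),(-50,-55,b+18),(-50,55,b+18),(32,-3,b+18),(-32,-3,b+18)]
E
python3 - <<'E'
from h import *
c=cam("top")
F=lambda L:[(250+(u+.5)/5-.5,195+(v+.5)/5-.5) for u,v in L]
fx,r=fit(c,FIXM,F([(122,38),(47,385),(755,145),(702,495),(285,165),(257,313)]),[530,40,0]); print(fx,r.round(1).tolist())
pl,r=fit(c,PLM(29),F([(375,135),(625,225),(540,455),(290,365),(492,220),(437,364)]),[530,-40,0]); print(pl,r.round(1).tolist())
print("rel",rel(fx,pl))
o=get_obs(); M=R.from_euler('xyz',o["tcp_rot"]).as_matrix(); print(o["tool_pos"],M.round(3).tolist())
for n,uv in dict(vb=(211,235),plug=(194,316),dial=(517,240),bottle=(148,178)).items(): print(n,p2w(c,uv,10).round(0))
E
```

```text
[ 5.43941495e+02  5.57478403e+01 -9.33231187e-02] [[-0.2, 0.5], [0.5, -0.3], [-0.1, -0.2], [-0.4, 0.3], [0.2, -0.1], [0.1, -0.1]]
[ 5.23207060e+02 -2.52416298e+01 -2.69284201e-01] [[-0.4, 0.0], [0.2, 0.1], [0.9, -0.3], [-0.6, -1.1], [-0.2, 0.5], [0.1, 0.7]]
rel [-13.09698595 -82.56924366  -0.17596108]
[122.55926729 510.28813352 226.32923227] [[-0.0, 0.234, 0.972], [-0.001, 0.972, -0.234], [-1.0, -0.001, -0.0]]
vb [547. 251.  10.]
plug [375. 263.  10.]
dial [ 591. -392.   10.]
bottle [661. 403.  10.]
```

Request:
send_rows --hand 0 --pt "0 0 0 10.2" --pt "0 0 0 10.2" --pt "0 0 0 10.2" --pt "0 0 0 10.2" --pt "0 0 0 10.2" --pt "0 0 0 10.2" --pt "0 0 0 10.2" --pt "0 0 0 10.2"

```text
time: 1.2
tool_pos: [122.6, 510.4, 226.5]
tcp_rot: [-0.278, 1.57, -1.944]
contact_force: [-0.2, 0.3, -0.9]
grip_width: 16.2
```

```bash
cat >> h.py <<'E'
FX=np.array([543.94,55.75,-.0933])
def tcp():
    o=get_obs(); M=R.from_euler('xyz',o["tcp_rot"]).as_matrix(); p=o["tool_pos"]
    yaw=np.arctan2(M[1,1],M[0,1]); r=rel(FX,[p[0],p[1],yaw])
    print("t %.2f tcp in fixture x %.1f y %.1f z %.1f  yaw off %.2f deg"%(o["time"],r[0],r[1],p[2],np.degrees(r[2])),"F",o["contact_force"].round(1),"w",round(float(o["grip_width"]),1)); return r
E
python3 -c "
from h import *
tcp(); print(get_obs()['joint_positions'])"
```

```text
t 1.20 tcp in fixture x -461.9 y 413.4 z 226.5  yaw off -0.10 deg F [-0.2  0.3 -0.9] w 16.2
[ 1.18900357e+00  3.42234299e-01  1.52439388e+00 -3.89832076e-06
  1.27541069e+00  1.28407533e+00]
```

Request:
send_rows --pt "0 32 44 0" --pt "0 32 44 0" --pt "0 32 44 0" --pt "0 32 44 0" --pt "0 32 44 0" --pt "0 32 44 0" --pt "0 32 44 0" --pt "0 32 44 0"

```text
time: 2.2
tool_pos: [346.9, 135.5, 226.9]
tcp_rot: [2.072, 1.57, 0.412]
contact_force: [0.1, 0.3, -0.1]
grip_width: -0.1
```

Request:
send_rows --pt "0 30 50 0" --pt "0 30 50 0" --pt "0 30 50 0" --pt "0 0 8 0" --pt "0 0 0 0"

```text
time: 2.82
tool_pos: [421.2, -28.2, 226.4]
tcp_rot: [-2.05, 1.569, 2.571]
contact_force: [-0.1, -0.6, -0.6]
grip_width: 0.3
```

```bash
python3 -c "
from h import *
tcp()"
```

```text
t 2.83 tcp in fixture x -114.4 y -95.0 z 226.4  yaw off 0.15 deg F [-0.1 -0.6 -0.6] w 0.3
```

Request:
send_rows --pt "50 0 0 0" --pt "50 0 0 0" --pt "50 0 0 0" --pt "30 0 0 0" --pt "12 0 0 0" --pt "0 8 0 0" --pt "0 8 0 0" --pt "0 0 0 0"

```text
time: 3.82
tool_pos: [439.5, -29.9, 35.8]
tcp_rot: [1.457, 1.568, -0.202]
contact_force: [0.2, 0.9, 0.0]
grip_width: 0.3
```

```bash
python3 - <<'E'
from h import *
tcp()
c=cam("top"); s=cam("side"); A=cv2.resize(c["image"][195:305,250:410],None,fx=4,fy=4,interpolation=cv2.INTER_CUBIC)
B=cv2.resize(s["image"][190:315,262:418],(640,512//1),interpolation=cv2.INTER_CUBIC)
cv2.imwrite("pics/p1.png",np.vstack([A[:,:640],])[:,:,::-1])
E
```

```text
t 3.83 tcp in fixture x -96.0 y -95.1 z 35.8  yaw off 0.25 deg F [0.2 0.9 0. ] w 0.3
```

View pics/p1.png

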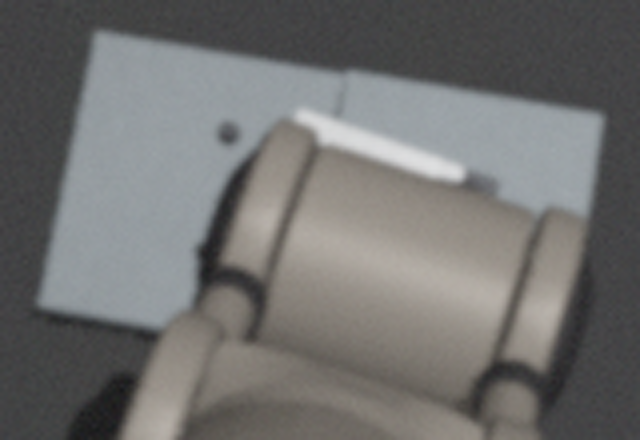

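The arm hides most of the plate from above, and only the far edge shows. I'll push part way, then check in the side view.

Request:
send_rows --pt "1.5 3 0 0" --pt "0 3 0 0" --pt "0 3 0 0" --pt "0 2 0 0" --pt "0 2 0 0" --pt "0 2 0 0" --pt "0 2 0 0" --pt "0 2 0 0"

```text
time: 4.92
tool_pos: [456.3, -31.3, 33.0]
tcp_rot: [-1.835, 1.57, 2.789]
contact_force: [-2.9, -0.6, 1.3]
grip_width: 0.4
```

```bash
python3 - <<'E'
from h import *
tcp()
c=cam("side"); cv2.imwrite("pics/p2.png",cv2.resize(c["image"][190:315,262:418],None,fx=5,fy=5,interpolation=cv2.INTER_CUBIC)[:,:,::-1])
E
```

```text
t 4.92 tcp in fixture x -79.1 y -94.8 z 33.0  yaw off 0.23 deg F [-2.9 -0.6  1.3] w 0.4
```

View pics/p2.png

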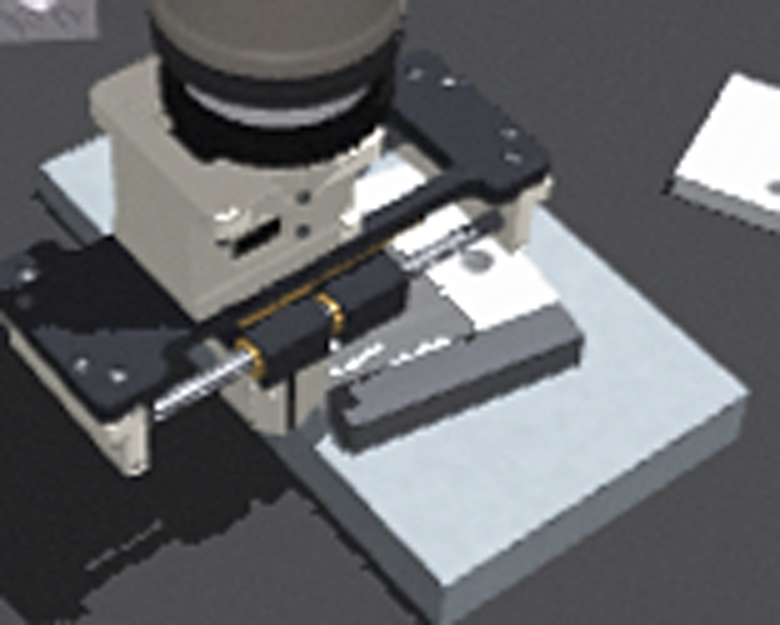

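The side view shows the trailing edge clearly, with its top corners at crop pixels (583,338) and (335,420) and the right hole at (479,262). The ledge's rear corners are at (748,395) and (442,583). I'll fit the pose from these.

```bash
cat >> h.py <<'E'
def G(L,o=(262,190),k=5): return [(o[0]+(u+.5)/k-.5,o[1]+(v+.5)/k-.5) for u,v in L]
E
python3 - <<'E'
from h import *
c=cam("side")
for uv in G([(748,393),(442,583)]): print("ledge corners rel",rel(FX,[*p2w(c,uv,29)[:2],FX[2]]).round(1))
m=PLM(29); pl,r=fit(c,[m[1],m[2],m[4]],G([(583,338),(332,420),(479,262)]),[530,-40,-.2]); print(rel(FX,pl),r.round(2).tolist())
E
```

```text
ledge corners rel [  73.2 -190.5    0. ]
ledge corners rel [ -76.2 -188.2    0. ]
[ -7.93961409 -77.6380018   -0.25807888] [[-0.7, 0.81], [0.84, -0.44], [-0.17, -0.28]]
```

```bash
python3 - <<'E'
from h import *
c=cam("side")
for uv,z in zip(G([(583,338),(332,420),(581,362),(350,455),(479,262),(472,333),(560,295)]),(47,47,29,29,47,47,47)): print(z,rel(FX,[*p2w(c,uv,z)[:2],FX[2]])[:2].round(1))
im=cv2.resize(c["image"][245:290,315:385],None,fx=11,fy=11,interpolation=cv2.INTER_CUBIC)
m=PLM(29)
cv2.imwrite("pics/p3.png",im[:,:,::-1])
E
```

```text
47 [  28.8 -142.9]
47 [ -72.2 -118. ]
29 [  31.8 -141.2]
29 [ -67.9 -124. ]
47 [ 22.  -89.5]
47 [  -3.7 -116. ]
47 [  36.2 -121.3]
```

View pics/p3.png

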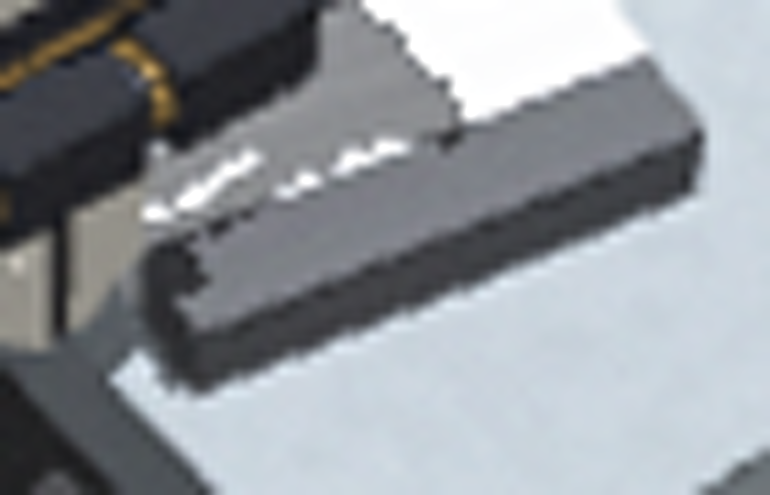

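The closer crop gives better corners. The trailing edge's top corners are at (703,138) and (188,333), and the strip's front corners at (650,57) and (145,243).

```bash
python3 - <<'E'
from h import *
c=cam("side"); g=lambda L:G(L,(315,245),11)
FS,r=fit(c,[(75,-193.5,29),(-75,-193.5,29)],G([(748,393),(442,583)]),FX); print("fixture by side",FS,rel(FX,FS))
pl,r=fit(c,[(50,-55,47),(-50,-55,47),(50,-35,47),(-50,-35,47),(50,-55,29),(-50,-55,29),(32,-3,47)],g([(703,138),(188,333),(650,57),(145,243),(697,190),(192,390)])+G([(479,262)]),[530,-40,-.2]); print(rel(FX,pl),rel(FS,pl),r.round(2).tolist())
E
```

```text
fixture by side [ 5.45659719e+02  5.97340312e+01 -1.07832755e-01] [ 1.34106877  4.12692059 -0.01453276]
[ -7.96753757 -79.2609858   -0.18849957] [ -8.09580999 -83.51437567  -0.17396682] [[0.48, -0.44], [0.42, -0.37], [-0.08, -0.2], [-0.53, 0.15], [0.02, 0.89], [-0.23, 0.46], [-0.08, -0.58]]
```

The first push moved the plate about 5 mm in +x with no rotation; the yaw is still about -0.18. Pushing the same side nearer the rear should turn it counterclockwise while it shifts.

Request:
send_rows --pt "0 -8 0 0" --pt "0 -7 0 0" --pt "0 0 12 0" --pt "0 0 12 0" --pt "0 4 0 0" --pt "0 3 0 0" --pt "0 2 0 0" --pt "0 2 0 0"

```text
time: 6.12
tool_pos: [450.7, -54.7, 33.1]
tcp_rot: [-2.381, 1.571, 2.243]
contact_force: [-0.3, -0.9, 0.6]
grip_width: 0.7
```

Request:
send_rows --pt "0 2 0 0" --pt "0 2 0 0" --pt "0 2 0 0" --pt "0 2 0 0" --pt "0 1 0 0" --pt "0 0 0 0"

```text
time: 6.88
tool_pos: [459.8, -55.8, 33.2]
tcp_rot: [1.735, 1.57, 0.075]
contact_force: [-2.7, -1.0, -0.6]
grip_width: 0.5
```

```bash
python3 - <<'E'
from h import *
tcp()
c=cam("side"); cv2.imwrite("pics/p4.png",cv2.resize(c["image"][225:315,305:415],None,fx=7,fy=6.6667,interpolation=cv2.INTER_CUBIC)[:,:,::-1])
E
```

```text
t 6.88 tcp in fixture x -73.4 y -118.9 z 33.2  yaw off 0.23 deg F [-2.7 -1.  -0.6] w 0.5
```

View pics/p4.png

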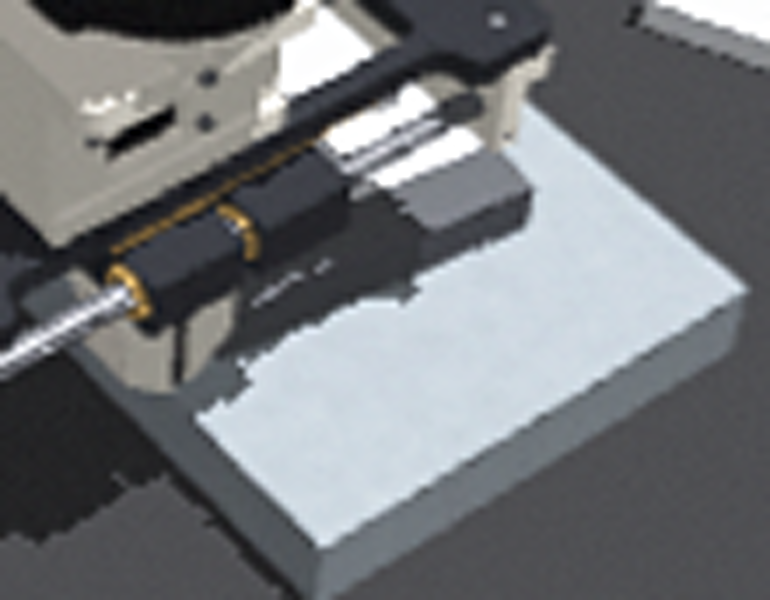

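The arm hides the plate's left half, with only the right end of the trailing edge visible at (530,190). I'll back off, go round behind the plate, open the fingers to about 60 mm for the straight push, and look from above there.

Request:
send_rows --hand 0.65 --pt "0 -12 0 0" --pt "-40 0 0 0" --pt "-20 0 40 0" --pt "0 20 45 0" --pt "0 40 0 0" --pt "0 26 0 -0.2" --pt "0 0 0 0" --pt "0 0 0 0"

```text
time: 7.92
tool_pos: [524.5, -146.5, 92.9]
tcp_rot: [-1.953, 1.57, 2.673]
contact_force: [0.1, -0.5, 0.8]
grip_width: 59.4
```

```bash
python3 - <<'E'
from h import *
tcp()
c=cam("top"); s=cam("side"); a=cv2.resize(c["image"][200:290,255:395],None,fx=5.7,fy=5.7,interpolation=cv2.INTER_CUBIC)
cv2.imwrite("pics/p5.png",a[:,:,::-1]); print(a.shape)
save(s,"s5full.png")
E
```

```text
t 7.92 tcp in fixture x -0.5 y -203.2 z 92.9  yaw off 0.45 deg F [ 0.1 -0.5  0.8] w 59.4
(513, 798, 3)
```

View pics/p5.png

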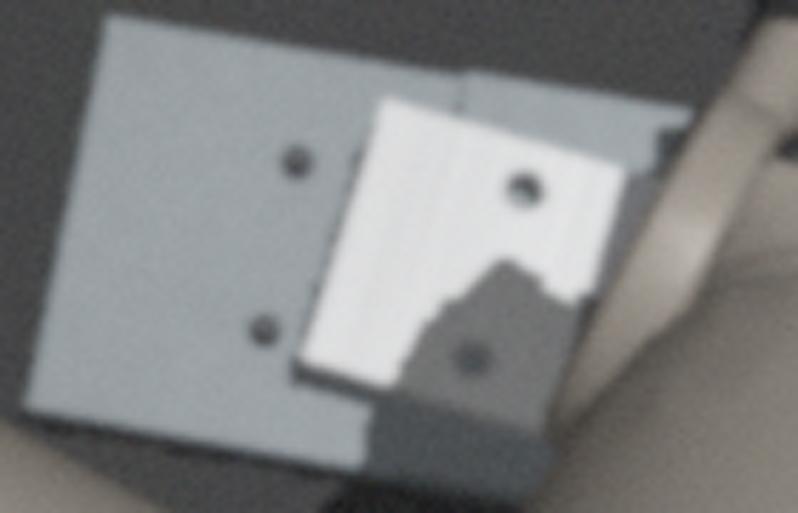

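Both holes are visible from above, at (524,188) and (473,356). The pins are at (297,161) and (264,330), and the plate's front corners at (383,98) and (302,362).

```bash
cat >> h.py <<'E'
def T(L): return G(L,(255,200),5.7)
E
python3 - <<'E'
from h import *
c=cam("top")
fx,r=fit(c,[(32,-3,28),(-32,-3,28),(75,76.5,20),(-75,76.5,20)],T([(297,161),(264,330),(106,15),(25,405)]),FX); print(rel(FX,fx),r.round(2).tolist())
m=PLM(29); pl,r=fit(c,[m[0],m[3],m[4],m[5]],T([(382,98),(302,362),(524,187),(473,355)]),[530,-30,-.2]); print(rel(FX,pl),r.round(2).tolist())
for n,uv,z in zip("prpLhrhL",T([(297,161),(264,330),(524,187),(473,355)]),(28,28,47,47)): print(rel(FX,[*p2w(c,uv,z)[:2],0])[:2].round(1))
E
```

```text
[-0.18006777  0.73038098 -0.00683013] [[-0.15, -0.3], [-0.27, -0.37], [0.5, 0.3], [-0.07, 0.38]]
[ -0.56676648 -79.48424322  -0.10278943] [[-0.14, 0.04], [0.14, -0.43], [-0.23, 0.17], [0.22, 0.23]]
[31.2 -2.9]
[-32.9  -2.7]
[ 31.4 -86.1]
[-32.3 -78.7]
```

Request:
send_rows --pt "40 0 10 0.4" --pt "19 0 0 0" --pt "0 0 -20 0" --pt "0 0 -20 0" --pt "0 0 -15 0" --pt "0 0 -4 0" --pt "0 0 -3 0" --pt "0 0 -3 0"

```text
time: 9.07
tool_pos: [531.0, -92.5, 34.4]
tcp_rot: [1.048, 1.57, -0.616]
contact_force: [0.7, -2.7, 1.2]
grip_width: 59.9
```

Request:
send_rows --pt "0 0 -3 0" --pt "0 0 -3 0" --pt "0 0 -3 0" --pt "0 0 -3 0" --pt "0 0 -3 0" --pt "0 0 -3 0" --pt "0 0 -3 0" --pt "0 0 -3 0"

```text
time: 10.07
tool_pos: [532.8, -68.4, 34.3]
tcp_rot: [-0.862, 1.57, -2.525]
contact_force: [-1.1, -5.1, 3.2]
grip_width: 59.5
```

```bash
python3 -c "
from h import *
tcp()"
```

```text
t 10.07 tcp in fixture x 0.5 y -124.6 z 34.3  yaw off 0.06 deg F [-1.1 -5.1  3.2] w 59.5
```

Request:
send_rows --pt "0 0 15 0" --pt "0 0 35 0" --pt "0 0 35 0" --pt "0 0 0 0"

```text
time: 10.58
tool_pos: [524.5, -155.1, 33.8]
tcp_rot: [-2.222, 1.57, 2.394]
contact_force: [-0.5, -0.4, -0.3]
grip_width: 59.5
```

```bash
cat >> h.py <<'E'
def shot(name):
    c=cam("top"); a=cv2.resize(c["image"][200:290,255:395],None,fx=5.7,fy=5.7,interpolation=cv2.INTER_CUBIC)
    cv2.imwrite("pics/"+name,a[:,:,::-1]); return c
def report(c,fr,pins,holes,zt=47):
    fx,_=fit(c,[(32,-3,28),(-32,-3,28)],T(pins),FX)
    m=[(32,-3,zt),(-32,-3,zt),(50,55,zt),(-50,55,zt)]
    pl,r=fit(c,m,T(holes+fr),[fx[0],fx[1]-40,fx[2]]); print("rel pins frame",rel(fx,pl).round(3),"rel FX",rel(FX,pl).round(3),"res",r.round(2).tolist(),"pins vs FX",rel(FX,fx).round(3))
E
python3 -c "
from h import *
tcp(); shot('p6.png')"
```

```text
t 10.57 tcp in fixture x 0.3 y -211.8 z 33.8  yaw off -0.16 deg F [-0.5 -0.4 -0.3] w 59.5
```

View pics/p6.png

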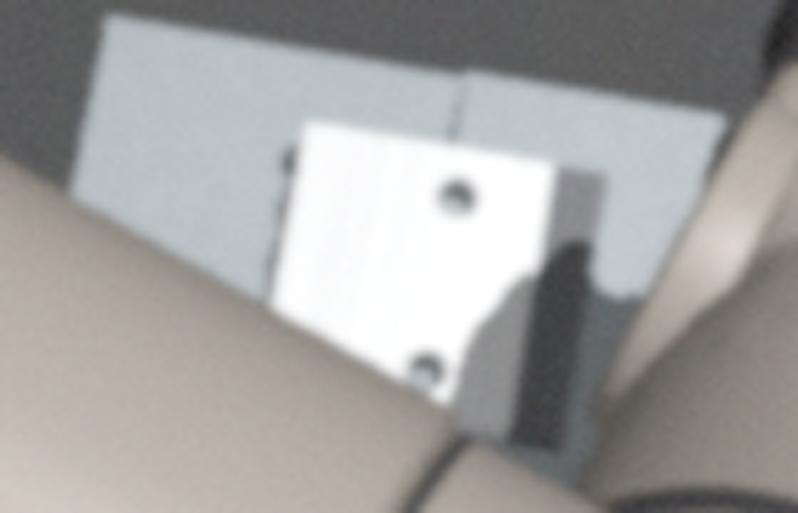

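The plate is now nearly parallel to the fixture. The holes are at (457,196) and (426,369), the front right corner at (302,122), and the rear right corner at (605,173). The strip's front corner is at (556,164).

```bash
python3 - <<'E'
from h import *
c=cam("top"); m=PLM(29)
pl,r=fit(c,[m[4],m[5],m[0],m[1],(50,-35,47)],T([(457,196),(426,370),(302,121),(605,173),(556,163)]),[530,0,-.1]); print(rel(FX,pl),r.round(2).tolist())
for uv,z in zip(T([(457,196),(426,370),(302,121),(605,173),(106,15),(725,115)]),(47,47,47,47,20,29)): print(rel(FX,[*p2w(c,uv,z)[:2],0])[:2].round(1))
E
```

```text
[-8.37345248e+00 -5.99160183e+01  7.07695222e-03] [[-0.21, 0.06], [-0.02, -0.13], [0.58, 0.16], [0.36, -0.11], [-0.7, 0.03]]
[ 23.8 -63.1]
[-40.6 -63.2]
[41.4 -3.3]
[  41.7 -113.9]
[75.8 77.9]
[  75.9 -154. ]
```

The straight push brought the yaw to about 0.007 and y to -60, which matches the finger position. It also let the plate slide to x = -8.4. I'll correct that with a pure side push through the centre of mass (fixture y about -71), fingers shut.

Request:
send_rows --hand 0 --pt "-30 0 0 -0.2" --pt "-30 0 0 0" --pt "0 -50 0 0" --pt "0 -52 0 0" --pt "0 0 -47 0" --pt "0 0 -47 0" --pt "0 0 -47 0" --pt "0 0 0 0"

```text
time: 11.68
tool_pos: [435.4, 0.0, 94.1]
tcp_rot: [-2.307, 1.569, 2.322]
contact_force: [-0.3, -0.5, 1.7]
grip_width: 0.8
```

```bash
python3 -c "
from h import *
tcp()"
```

```text
t 11.68 tcp in fixture x -102.9 y -65.6 z 94.1  yaw off 0.55 deg F [-0.3 -0.5  1.7] w 0.8
```

Request:
send_rows --pt "30 0 5.5 0.4" --pt "30 0 0 0" --pt "0 10 0 0" --pt "0 8 0 0" --pt "0 4 0 0" --pt "0 2 0 0" --pt "0 2 0 0" --pt "0 0 0 0"

```text
time: 12.68
tool_pos: [461.6, -11.4, 34.4]
tcp_rot: [1.831, 1.57, 0.164]
contact_force: [-0.4, 0.2, -0.4]
grip_width: 0.4
```

Request:
send_rows --pt "0 2 0 0" --pt "0 2 0 0" --pt "0 2 0 0" --pt "0 1.5 0 0" --pt "0 0 0 0"

```text
time: 13.3
tool_pos: [467.2, -11.7, 34.0]
tcp_rot: [-1.678, 1.567, 2.938]
contact_force: [-6.4, 0.9, 4.7]
grip_width: 0.5
```

```bash
python3 -c "
from h import *
tcp();tcp()"
```

```text
t 13.30 tcp in fixture x -70.1 y -74.3 z 34.0  yaw off -0.15 deg F [-6.4  0.9  4.7] w 0.5
t 13.30 tcp in fixture x -70.1 y -74.3 z 34.0  yaw off -0.15 deg F [-6.4  0.9  4.7] w 0.5
```

Request:
send_rows --pt "0 1.3 0 0" --pt "0 0 0 0" --pt "0 -14 0 0" --pt "-30 0 0 0" --pt "-30 0 40 0" --pt "0 10 50 0" --pt "0 35 35 0" --pt "0 37 0 0"

```text
time: 14.3
tool_pos: [526.9, -146.2, 94.5]
tcp_rot: [1.051, 1.569, -0.619]
contact_force: [0.8, -0.3, 0.3]
grip_width: 0.7
```

Request:
send_rows --hand 0.65 --pt "0 0 0 0" --pt "0 0 0 0" --pt "0 0 0 0"

```text
time: 14.68
tool_pos: [525.1, -142.7, 94.1]
tcp_rot: [-1.936, 1.57, 2.681]
contact_force: [-0.4, 0.2, -0.4]
grip_width: 26.0
```

```bash
python3 -c "
from h import *
tcp(); shot('p7.png')"
```

```text
t 14.68 tcp in fixture x -0.3 y -199.3 z 94.1  yaw off -0.14 deg F [-0.4  0.2 -0.4] w 26.0
```

View pics/p7.png

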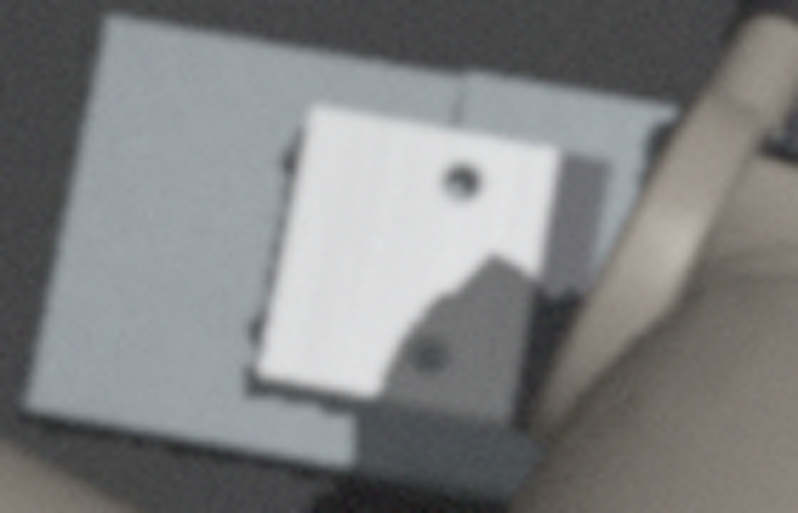

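The whole plate is in view. The holes are at (462,180) and (429,352), the front corners at (311,104) and (259,381), and the rear right corner at (608,158).

```bash
python3 - <<'E'
from h import *
c=cam("top"); m=PLM(29)
pl,r=fit(c,[m[4],m[5],m[0],m[3],m[1],(50,-35,47)],T([(462,180),(429,352),(311,104),(259,380),(608,158),(558,149)]),[530,0,-.1]); print(rel(FX,pl),r.round(2).tolist())
for uv,z in zip(T([(462,180),(429,352)]),(47,47)): print(rel(FX,[*p2w(c,uv,z)[:2],0])[:2].round(1))
E
```

```text
[-2.61948705e+00 -6.04098000e+01  5.33209494e-03] [[-0.34, 0.23], [0.16, 0.31], [-0.2, 0.49], [0.13, -0.84], [0.56, -0.06], [-0.31, -0.11]]
[ 30.  -63.8]
[-34.  -63.1]
```

Request:
send_rows --pt "30 0 0 0" --pt "30 0 0 0" --pt "0 0 -25 0" --pt "0 0 -25 0" --pt "0 0 -14 0" --pt "0 0 -4 0" --pt "0 0 -4 0" --pt "0 0 -3 0"

```text
time: 15.78
tool_pos: [533.2, -68.9, 34.3]
tcp_rot: [1.457, 1.571, -0.21]
contact_force: [0.6, 0.1, -0.9]
grip_width: 59.6
```

```bash
python3 -c "
from h import *
tcp()"
```

```text
t 15.78 tcp in fixture x 1.0 y -125.1 z 34.3  yaw off -0.20 deg F [ 0.6  0.1 -0.9] w 59.6
```

Request:
send_rows --pt "0 0 -3 -0.1" --pt "0 0 -4 0" --pt "0 0.4 -4 0" --pt "0 0.4 -4 0" --pt "0 0.4 -4 0" --pt "0 0.4 -4 0" --pt "0 0.4 -4 0" --pt "0 0 -4 0"

```text
time: 16.77
tool_pos: [538.5, -37.9, 34.6]
tcp_rot: [1.182, 1.57, -0.483]
contact_force: [-0.2, -5.7, 2.8]
grip_width: 59.7
```

Request:
send_rows --pt "0 0 0 0" --pt "0 0 20 0" --pt "-30 0 40 0" --pt "-30 0 50 0" --pt "0 0 0 0"

```text
time: 17.4
tool_pos: [528.5, -151.6, 96.1]
tcp_rot: [1.278, 1.566, -0.392]
contact_force: [-0.1, 0.8, -0.5]
grip_width: 59.7
```

```bash
cat >> h.py <<'E'
def holes(c,pl,zt=47,rad=5):
    "refine hole pixels: darkness centroid near the predicted place, then fit"
    g=cv2.cvtColor(c["image"],cv2.COLOR_RGB2GRAY).astype(float); uvs=[]; out=[]
    m=np.array([(32,-3,zt),(-32,-3,zt)],float); cs,sn=np.cos(pl[2]),np.sin(pl[2])
    for x,y,z in m:
        uv=w2p(c,(pl[0]+cs*x-sn*y,pl[1]+sn*x+cs*y,z))
        for _ in range(4):
            yy,xx=np.mgrid[:480,:640]; k=np.hypot(xx-uv[0],yy-uv[1])<rad; v=g[k]; w=np.clip(np.median(v)-.15*np.ptp(v)-v,0,None); uv=np.array([(xx[k]*w).sum(),(yy[k]*w).sum()])/w.sum()
        uvs.append(uv); out.append(rel(FX,[*p2w(c,uv,zt)[:2],0])[:2].round(1).tolist())
    f,r=fit(c,m,uvs,pl); print("holes px",np.round(uvs,1).tolist(),"in FX",out,"plate rel",rel(FX,f).round(3)); return f
def world(r): cs,sn=np.cos(FX[2]),np.sin(FX[2]); return np.array([FX[0]+cs*r[0]-sn*r[1],FX[1]+sn*r[0]+cs*r[1],FX[2]+r[2]])
E
python3 -c "
from h import *
tcp(); c=shot('p8.png'); holes(c,world([-1,-27,0]))"
```

```text
t 17.40 tcp in fixture x 3.9 y -207.9 z 96.1  yaw off -0.33 deg F [-0.1  0.8 -0.5] w 59.7
holes px [[320.5, 227.9], [315.1, 257.9]] in FX [[31.3, -32.1], [-32.4, -32.5]] plate rel [-5.6200e-01 -2.9322e+01  6.0000e-03]
```

View pics/p8.png

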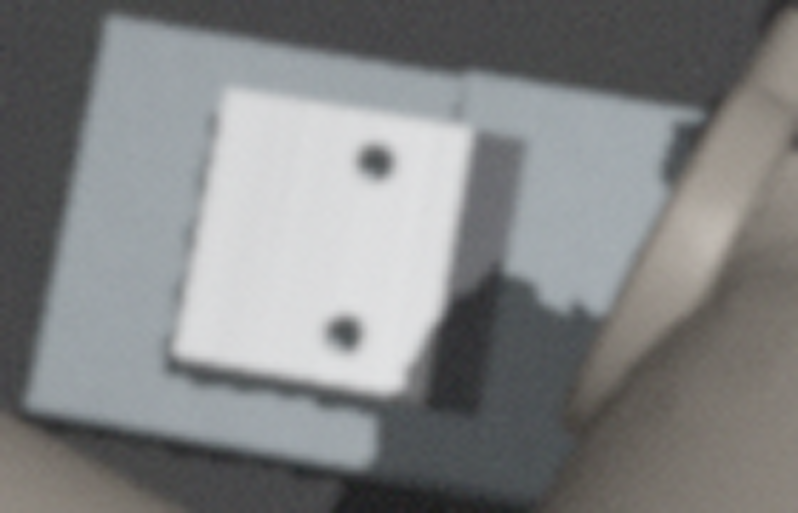

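The plate is straight and centred on x, with the holes at (375,161) and (345,332). The automatic fit gives x = -0.6, y = -29.3 and yaw 0.006. Now the final straight push.

Request:
send_rows --pt "32 -1 0 -0.2" --pt "31 -1 0 0" --pt "0 0 -40 0" --pt "0 0 -40 0" --pt "0 0 -20 0" --pt "0 0 -8 0" --pt "0 0 -4 0" --pt "0 0 0 0"

```text
time: 18.45
tool_pos: [535.9, -36.0, 31.1]
tcp_rot: [-2.941, 1.571, 1.68]
contact_force: [0.4, -0.1, -0.8]
grip_width: 59.7
```

```bash
python3 -c "
from h import *
tcp()"
```

```text
t 18.45 tcp in fixture x 0.6 y -92.1 z 31.1  yaw off 0.12 deg F [ 0.4 -0.1 -0.8] w 59.7
```

Request:
send_rows --pt "-1 0 -3 0" --pt "0 0 -3 0" --pt "0 0 -3 0" --pt "0 0 -3 0" --pt "0 0 -3 0" --pt "0 0 -3 0" --pt "0 0 -2 0" --pt "0 0 0 0"

```text
time: 19.45
tool_pos: [537.8, -15.4, 32.3]
tcp_rot: [2.878, 1.57, 1.216]
contact_force: [-0.4, -0.1, -0.7]
grip_width: 59.6
```

```bash
python3 -c "
from h import *
tcp()"
```

```text
t 19.45 tcp in fixture x 0.5 y -71.4 z 32.3  yaw off 0.14 deg F [-0.4 -0.1 -0.7] w 59.6
```

Request:
send_rows --pt "0 0 -1.5 0" --pt "0 0 -1.5 0" --pt "0 0 -1 0"

```text
time: 19.82
tool_pos: [538.2, -11.8, 32.2]
tcp_rot: [1.574, 1.571, -0.088]
contact_force: [-0.1, -2.1, -0.8]
grip_width: 59.9
```

```bash
python3 - <<'E'
from h import *
tcp()
c=cam("top"); holes(c,world([-.5,-3,0]),38); holes(c,world([-.5,-5,0]),45)
s=cam("side"); cv2.imwrite("pics/p9.png",cv2.resize(s["image"][190:315,262:418],None,fx=5,fy=4.8,interpolation=cv2.INTER_CUBIC)[:,:,::-1])
E
```

```text
t 19.82 tcp in fixture x 0.5 y -67.8 z 32.2  yaw off 0.14 deg F [-0.1 -2.1 -0.8] w 59.9
holes px [[302.2, 236.4], [291.4, 249.3]] in FX [[9.2, 2.2], [-21.5, 18.9]] plate rel [-4.549 13.178 -0.475]
holes px [[303.1, 236.1], [292.0, 249.8]] in FX [[8.5, -0.2], [-23.7, 16.8]] plate rel [-6.053 10.929 -0.464]
```

Request:
send_rows --pt "0 0 -1 0" --pt "0 0 -1 0" --pt "0 0 -1 0" --pt "0 0 0 0"

```text
time: 20.42
tool_pos: [538.4, -8.6, 32.2]
tcp_rot: [3.123, 1.571, 1.462]
contact_force: [0.5, -0.4, 1.0]
grip_width: 59.5
```

Request:
send_rows --pt "0 0 -0.7 0" --pt "0 0 0 0"

```text
time: 20.68
tool_pos: [538.4, -8.1, 32.2]
tcp_rot: [2.959, 1.571, 1.297]
contact_force: [-0.7, 1.3, 0.0]
grip_width: 59.9
```

```bash
python3 -c "
from h import *
tcp()"
```

```text
t 20.68 tcp in fixture x 0.5 y -64.1 z 32.2  yaw off 0.14 deg F [-0.7  1.3  0. ] w 59.9
```

The push force fell to zero, so it may have dropped. I'll back off and look.

Request:
send_rows --pt "0 0 40 0" --pt "-30 0 45 0" --pt "-30 0 50 0" --pt "0 0 0 0"

```text
time: 21.18
tool_pos: [527.4, -146.3, 94.6]
tcp_rot: [1.187, 1.565, -0.479]
contact_force: [-0.2, -0.1, 0.4]
grip_width: 59.6
```

```bash
python3 - <<'E'
from h import *
tcp()
c=cam("top"); holes(c,world([-.5,-1,0]),38); holes(c,world([-.5,-3,0]),47)
s=cam("side")
a=cv2.resize(c["image"][200:290,255:395],(700,450),interpolation=cv2.INTER_CUBIC)
cv2.imwrite("pics/p10.png",cv2.resize(s["image"][190:310,262:422],(800,600),interpolation=cv2.INTER_CUBIC)[:,:,::-1])
E
```

```text
t 21.18 tcp in fixture x 2.4 y -202.7 z 94.6  yaw off -0.11 deg F [-0.2 -0.1  0.4] w 59.6
holes px [[306.3, 226.0], [300.5, 255.9]] in FX [[32.3, -2.2], [-31.8, -2.0]] plate rel [ 0.291  0.888 -0.003]
holes px [[306.3, 226.0], [300.5, 255.9]] in FX [[30.0, -2.9], [-33.6, -2.7]] plate rel [-1.756  0.22  -0.003]
```

View pics/p10.png

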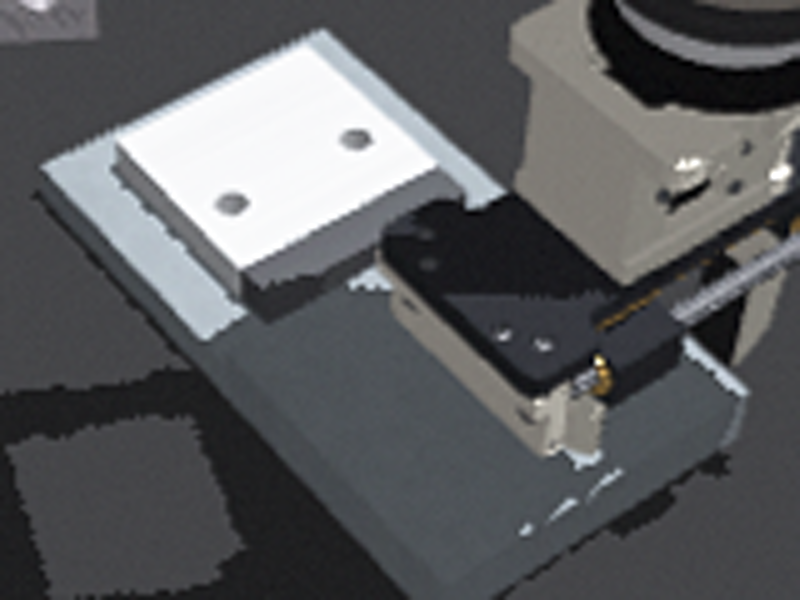

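The plate looks seated, with the holes at (356,139) and (232,204). I'll check the height with both cameras, using the deck corners (42,166) and (323,30) as the side camera's reference.

```bash
python3 - <<'E'
from h import *
s=cam("side"); c=cam("top")
def W(x,y,z): w=world([x,y,0]); return (w[0],w[1],z)
obs=np.array(G([(42,166),(323,30)])); pred=np.array([w2p(s,W(-75,76.5,20)),w2p(s,W(75,76.5,20))]); b=(obs-pred).mean(0); print("side bias px",(obs-pred).round(2).tolist())
th=[(306.3,226.0),(300.5,255.9)]; sh=np.array(G([(356,139),(232,204)]))
for z in (38,41,44,47): print(z,[((w2p(s,[*p2w(c,u,z)[:2],z])+b)-q).round(1).tolist() for u,q in zip(th,sh)])
# top corners of plate in side view if seated / not
for z,xy in((38,(.3,.9)),(47,(-1.8,.2))):
    print(z,[(((w2p(s,W(xy[0]+x,xy[1]+y,z))+b)-np.array([262,190])+.5)*5).round(0).tolist() for x,y in((-50,55),(-50,-55),(50,-35),(-50,-35))])
E
```

```text
side bias px [[-1.06, -1.05], [-1.14, -0.61]]
38 [[0.2, -0.3], [0.1, -0.4]]
41 [[-0.0, -1.1], [-0.1, -1.2]]
44 [[-0.2, -2.0], [-0.3, -2.0]]
47 [[-0.4, -2.8], [-0.5, -2.9]]
38 [[117.0, 140.0], [273.0, 300.0], [439.0, 164.0], [243.0, 269.0]]
47 [[113.0, 128.0], [270.0, 288.0], [437.0, 151.0], [240.0, 257.0]]
```

Triangulation gives a plate top of about 37–38 mm, so it is seated; unseated it would be 47 mm. The predicted strip corners (243,269) and (439,164) also match the picture. The arm is clear, so I'm handing in.

```bash
python3 -c "
from h import *
tcp(); print(close_job())"
```

```text
t 21.38 tcp in fixture x 0.1 y -197.9 z 91.3  yaw off 0.18 deg F [ 1.3 -0.7 -0.4] w 59.5
the job is handed in; nothing more can be done
None
```

The plate is seated over both pins and flat on the lower deck, and I handed the job in at about 21 s of the 67 s allowed. I got no verdict back, so this rests on my own checks.

**What I did:** I pushed the plate with the fingertips only. Side pushes at its -x face centred it and turned it part of the way. Straight pushes with both fingertips on the trailing edge finished the turn and took it along the ledge until it dropped.

**Last checks:**
- **Holes:** the top camera puts them at (32.3, -2.2) and (-31.8, -2.0) mm in the fixture frame. The pins are at (±32, -3), so each hole is within about 1 mm. Yaw is off by about 0.003 rad.
- **Height:** both cameras together put the plate's top at about 37–38 mm, and 38 mm is seated. The push force had also fallen to zero. I did not measure the tilt directly, but both holes fit the seated height.
- **Clearance:** the arm stood about 90 mm up, behind the plate, touching nothing. No move went near the bystanders, but I did not re-measure where they stand.

**Problems along the way:**
- The first straight push let the plate slide 8 mm sideways, which I corrected with another side push.
- The side camera disagreed with the top camera by 1–4 mm, so I corrected for that in the height check.
- One automatic hole fit gave nonsense because the arm hid the plate, and I ignored it.

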